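Load a bench UV curing station with light bars and start it

ROBOT

A 6-joint arm with a two-finger parallel gripper is mounted at the origin on the work surface. World frame = base frame: x ahead of the robot, y to its left, z up, the work surface at z = 0. Lengths are in m, angles in degrees, forces in N, time in s.
With the tool pointing down it reaches from about 0.4 to 0.825 m from the base axis. Payload 7 kg.
Tool frame: the origin (TCP) lies on the centre line of the jaws, within the pads' length; the fingertips stand 19 mm ahead of it and the grasp point (between the pads) is the TCP (r.tips_ahead is the distance from the TCP to the fingertips, in m); z points along the fingers, y is the line along which they close (so a half turn about z gives the same grasp; the last joint's range is limited). The gripper opens to 88 mm and grips with 3 to 60 N. Pads are 19 mm wide; open, the fingers measure 130 mm over their backs; the gripper's body (78 mm by 193 mm) begins 47 mm behind the grasp point.
Start: joints at [-49.727, 20.546, 0.682, 0, -70.136, -16.507], TCP at [0.272, -0.618, 0.246] pointing down, gripper open.
Joint ranges: [-176.03, 176.03], [-82.01, 121.73], [-58.28, 71.71], [-173.87, 95.51], [-174.79, -0.11], [-173.66, 173.66]. Speed limits (degrees/s): [136.94, 136.94, 172.46, 180, 180, 180].

INTERFACE

Orientations are given as [roll, pitch, yaw] about the fixed x, y, z axes, in that order (R = Rz(yaw) Ry(pitch) Rx(roll)).
In Python, from plant import r, viewer, close_job gives the robot as it stands. The module is installed in compiled form; this text tells all that it offers.
- The arm moves only by the tool arm_command, never from a script. Its arguments are lists of equal length, an entry for each row: "travel": the shift along the world's x, y, z scaled (see below), a list of three; "delta_rot": the turn, a rotation vector about the world's x, y, z scaled (see below), a list of three. In form: {"travel": [[dx, dy, dz], ...], "delta_rot": [[rx, ry, rz], ...]}. A call has 1 to 20 rows; each row is the pose to reach, as a shift and turn from the pose commanded when the call began; what a row does not reach only later rows make up. The controller multiplies each number of a shift by 0.5 m and each number of a turn by 90 degrees. A row lasts 1/8 s, in which the tool goes at most 62.5 mm and 10.7 degrees, less where a joint would pass 70% of its speed; a pose out of reach is approached as far as the arm can. A call with a number of a shift or a turn outside -1 to 1 is refused whole. A call with a gripper value outside its range is refused whole. "grip" is the opening, from 0 (shut) to 1 (fully open), set as the call begins (left out, the last holds). The fingers move at their own pace and stop on an object; "newtons" is the grip in N (left out, the last holds). Time passes only in rows, so rows that repeat a pose let the fingers close. It gives the time, the measured TCP pose, the force, the opening and the grip force at its end, in the units of the state.
- r.get_state(): the state, without advancing time (a new reading comes with each control period).
- viewer.capture(name): name is "side" or "top" or "wrist"; returns a dict with "img" (480x640x3 uint8, red, green, blue), "camera_matrix" (3x3 intrinsics, pixels), "R" (3x3) and "t" (3): a world point X has camera coordinates R X + t; the wrist camera has in their place "mount" (4x4, takes a point from camera to tool coordinates, whose origin is the TCP and whose axes are the flange's). Camera axes: x right, y down, z forward; pixel columns grow to the right and rows downward; lengths in m; the calibration is good to about 2 mm. A picture is of the moment at which its call begins: read the wrist's pose just before it. There is no depth.
- close_job(): hands the job in; it is judged then, once.
The state is a dict: "time_s": time; "joints": joint angles; "qd": joint speeds; "joint_torque": joint torques, N m; "tcp_pos": TCP position; "eef_rot": TCP orientation; "contact_force": force on the tool from outside, world axes, zero at the start; "moment": the same for the moment, N m; "gripper_width": finger opening in m; "gripper_force": force on a finger pad.
Only numpy, scipy, OpenCV 4.12 (cv2) and the standard library are available. Lean on these libraries where they do the work, as an engineer would, in place of code of your own. Each camera call takes 0.05 s, during which the arm holds its last target. There are 200 camera calls.

TASK

Start the next batch in the UV curing station: slide the amber guard open by its handle, take every finished white-lens light bar out into the blue tray, and lay every blue-lens light bar from the grey-green mat, lens up and straight across both steel rails, with a finger's width of air (15 mm or more) between neighbours. Then slide the guard fully shut and, on the grey operator box, press and release the blue key (interlock reset) and after it the green key (start), each fully down. Never press green with the guard open, leave the red key alone, and do not disturb the bottle, screwdriver, tape roll and multimeter.

Things in the scene. Friction and masses are not known exactly. Their poses are not given: they have to be found in the camera images.
- station: Grey UV curing station, fixed. Origin: on the bench under the centre of its open-topped chamber; x points away from its front (which faces the robot), z up. Chamber inside 200 (x) by 280 mm (y), floor at z 12, walls 15 to 20 mm thick up to z 112; guide tracks at y +-161 mm, top z 128, x -115 to 335. Behind it (x 115 to 335) is the closed lamp housing, 112 high, where the open guard parks.
- rack (a point): Point midway between the two steel rails at the height of their top faces (65 mm above the bench); axes as the station. The rails run along y from -140 to +140 mm, each 8 mm wide and 14 mm high, centred at x -45 and +45 mm. A bar rests with its underside on both, its length along x. Free space below, down to the floor 53 mm under the rail tops.
- guard (a joint): Travel in m of the sliding guard, towards the station's +x: 0 = fully shut, 0.21 = fully open. An amber clear panel 220 x 304 mm, its frame's top 126 mm above the bench; shut, it covers the whole chamber; fully open, its front edge is at station x +98 mm. About 3 N of friction; no latch; stays where it is left; starts between 0 and 0.05.
- guard_handle (a point): Middle of the guard's black bar handle, 167 mm above the bench: round bar 14 mm thick, 120 mm long, along the station's y, 34 mm clear above the panel, on two end posts. Moves with the guard: at station x -99 mm when shut, +111 mm when open. Can be gripped or hooked from above.
- bar_1: Light bar to be cured: aluminium strip with a blue lens on top and black end caps, 150 x 30 x 16 mm (x, y, z), 0.13 to 0.21 kg. Origin at the centre of its underside, x along its length, z up out of the lens. Starts lying lens up on the grey-green mat; may be absent.
- bar_2: Another light bar to be cured, the same as bar_1; may be absent.
- bar_3: Another light bar to be cured, the same as bar_1; may be absent.
- cured_1: Finished light bar with a white lens, otherwise the same as bar_1. Starts lying across the rails in the chamber; may be absent.
- cured_2: Another finished bar, the same as cured_1; may be absent (there is at least one).
- mat: Grey-green bench mat, 340 x 240 mm and 1 mm thick, fixed, flush with the bench (bars on it rest at bench height). Origin at the centre of its underside.
- tray: Blue open tray for finished bars, fixed, 160 x 190 mm (x, y) outside and 35 mm high, walls and floor 5 mm thick. Origin at the centre of its underside; its long side is along its own y.
- tray_in (a point): Centre of the tray's inner floor, 5 mm above the bench; axes as the tray. Inside it is 150 mm (x) by 180 mm (y).
- console: Grey operator box, fixed, 110 x 180 x 50 mm (x, y, z) with three round push keys in a row along its y, 50 mm apart: blue, green (middle), red. Origin at the centre of its underside.
- blue_key (a joint): Travel in m of the blue key (interlock reset): 0 = up, 0.006 = fully down; counts as pressed beyond 0.0035. Spring key, pressed straight down; about 5 N fully down, returns by itself.
- green_key (a joint): Travel in m of the green key (start), the same kind of key.
- red_key (a joint): Travel in m of the red key (stop), the same kind of key; not to be pressed.
- blue_key_top (a point): Centre of the top face of the blue key, 28 mm across, 72 mm above the bench when up, 22 mm above the box's top.
- green_key_top (a point): Centre of the top face of the green key, the same size and height.
- red_key_top (a point): Centre of the top face of the red key, the same size and height.
- bottle: Bystander, leave alone: white solvent bottle with a red cap, 64 mm across, 150 mm high, standing. Origin at the centre of its underside.
- screwdriver: Bystander, leave alone: screwdriver with an orange handle, lying; about 200 mm long along its x.
- tape: Bystander, leave alone: yellow tape roll lying flat, 90 mm across, 25 mm high. Origin at the centre of its underside.
- multimeter: Bystander, leave alone: yellow hand multimeter lying face up, 150 x 75 x 38 mm. Origin at the centre of its underside.
There are look-alikes about, which are no part of the job. Leave any pink or turquoise look-alike of the bar_3 alone.

How it is judged:
By the outcome, as a careful person would: the job done as asked, in the order asked, and still so for the second after the job is handed in, with the robot touching nothing.
Of cured_1, cured_2 only 1 to 2 are there at a start; the rules pass over those that are not, and their reading is None.
Of bar_1, bar_2, bar_3 only 2 to 3 are there at a start; the rules pass over those that are not, and their reading is None.
At some moment in a run one of bar_1, bar_2, bar_3 may be knocked a few centimetres aside while the robot is not near it.
Once in a run the grip may slacken for a moment while it holds something.
It also fails if it takes over 210 s, if anything falls off the work surface, if the arm or the gripper's body presses on something with over 40 N, if the wrist force passes 120 N, or if a joint passes its speed limit or range.

## Working session

There is one attempt and no reset: what is moved stays moved. The work goes in short steps, Python scripts to look and compute and a tool call to move; the robot and the scene stay as the last step left them, time stands still between calls to the robot, and variables do not carry over. Pictures are saved under pics/ and viewed, at most 14 in all, crops included, and the job is handed in when it is done.

Besides the shell and the picture viewer there is one more tool, called after "Request:" as name(argument=value, ...) on one line, values as JSON. arm_command: Moves the arm, as the interface text tells. Shifts and turns lie within -1 to 1; 1 stands for 0.5 m of shift or 90 degrees of turn. Its arguments: {"type":"object","properties":{"travel":{"type":"array"},"delta_rot":{"type":"array"},"grip":{"type":"number"},"newtons":{"type":"number"}},"required":["travel","delta_rot"]}

```bash
mkdir -p pics
cat > h.py <<'E'
import numpy as np, cv2
from plant import r, viewer, close_job
def cap(n,f):
    d=viewer.capture(n); cv2.imwrite('pics/'+f+'.png',d['img'][:,:,::-1]); np.savez('pics/'+f+'.npz',**{k:np.array(v) for k,v in d.items()}); return d
def ray(d,u,v,z):
    K,R,t=[np.array(d[k]) for k in('camera_matrix','R','t')]
    c=-R.T@t; w=R.T@np.linalg.solve(K,[u,v,1.]); return c+w*(z-c[2])/w[2]
E
python3 - <<'E'
from h import *
np.set_printoptions(precision=4,suppress=True)
for n in('top','side'):
    d=cap(n,n+'0'); print(n,d['camera_matrix'],d['R'],d['t'])
print(viewer.capture('wrist')['mount']); print(r.get_state(), r.tips_ahead)
E
```

```text
top [[531.8298   0.     310.4539]
 [  0.     531.8298 235.665 ]
 [  0.       0.       1.    ]] [[-0.0037 -0.9999 -0.012 ]
 [-0.9957  0.0048 -0.0926]
 [ 0.0927  0.0116 -0.9956]] [0.0373 0.5504 1.5246]
side [[605.1294   0.     313.986 ]
 [  0.     605.1294 244.1239]
 [  0.       0.       1.    ]] [[-0.9957 -0.0923  0.0033]
 [-0.0582  0.5988 -0.7988]
 [ 0.0718 -0.7955 -0.6016]] [0.5343 0.092  2.0634]
[[-0.0007 -0.9602 -0.2792  0.0759]
 [ 1.     -0.0004 -0.001   0.0005]
 [ 0.0009 -0.2792  0.9602 -0.139 ]
 [ 0.      0.      0.      1.    ]]
{'time_s': 0.15, 'joints': array([-49.7273,  20.581 ,   0.6473,  -0.0121, -70.1369, -16.5069]), 'qd': array([-0.0393, -0.1498,  0.0612,  0.0271,  0.0416,  0.0344]), 'joint_torque': array([ -0.0002, -58.3275,  29.3292,   7.0012,   0.0088,  -0.0001]), 'tcp_pos': array([ 0.2719, -0.6175,  0.2449]), 'eef_rot': array([ 179.9291,   -0.0091, -156.2384]), 'contact_force': array([0.0301, 0.5703, 0.4344]), 'moment': array([ 0.0057, -0.0112, -0.0014]), 'gripper_force': 0.0, 'gripper_width': 0.08756224179718063} 0.019
```

View pics/top0.png

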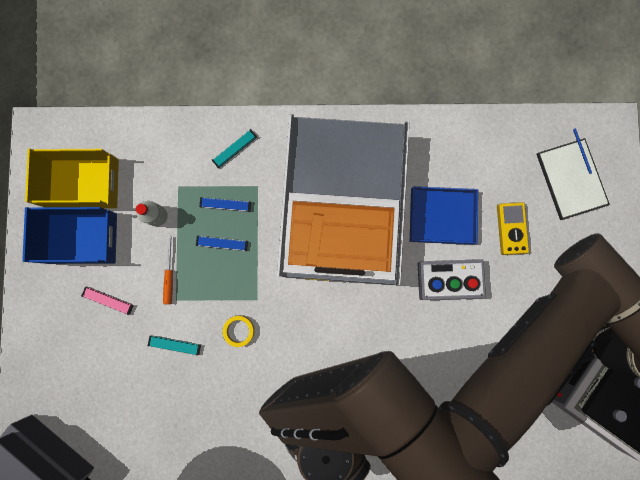

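View pics/side0.png

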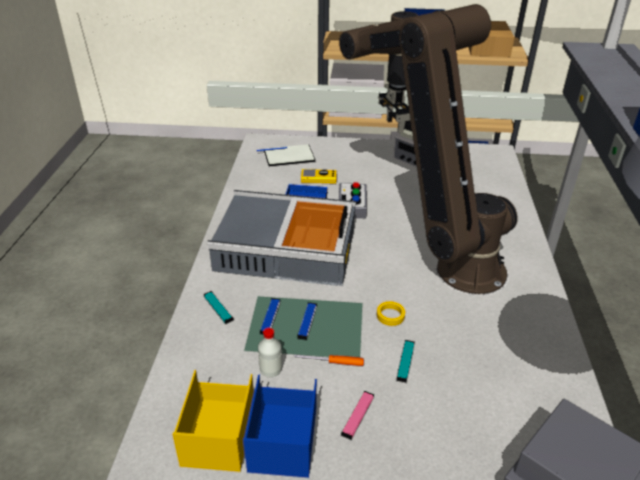

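The top view shows the guard handle at about (342,271). The blue bars on the mat are at (225,204) and (222,243). The tray is at (445,215), and the keys are blue (437,284), green (455,284) and red (473,284).

There are two blue containers. The one at (70,236) is 250 mm wide and tall-walled, so it is a look-alike bin. The one at (445,215) is about 190 x 160 mm and low, so it fits the tray. The pink and turquoise bars stay alone. Next I'll take measurements and an enlarged crop.

```bash
cat > m.py <<'E'
from h import *
np.set_printoptions(precision=4,suppress=True)
def blobs(d,lo,hi,z,roi,amin=40):
    hsv=cv2.cvtColor(d['img'],cv2.COLOR_RGB2HSV); m=cv2.inRange(hsv,lo,hi)
    k=np.zeros_like(m); x0,y0,x1,y1=roi; k[y0:y1,x0:x1]=255; m&=k
    out=[]
    for c in cv2.findContours(m,cv2.RETR_EXTERNAL,cv2.CHAIN_APPROX_NONE)[0]:
        if cv2.contourArea(c)<amin: continue
        p=np.array([ray(d,*q,z)[:2] for q in c[:,0]],np.float32)
        (cx,cy),s,a=cv2.minAreaRect(p*1000)
        b=cv2.boxPoints(((cx,cy),s,a)); e=max(b[1]-b[0],b[2]-b[1],key=np.linalg.norm)
        out.append((c[:,0].mean(0).round(),np.array([cx,cy]).round(1),np.round(s,1),round(np.degrees(np.arctan2(e[1],e[0]))%180,1)))
    return out
E
python3 - <<'E'
from m import *
d=dict(np.load('pics/top0.npz'))
B=((105,120,60),(125,255,255))
print('bars',blobs(d,*B,.016,(180,185,260,300)))
print('tray',blobs(d,*B,.035,(405,180,485,250)))
print('keys',[blobs(d,*h,.072,(420,270,490,295),20) for h in (B,((45,80,40),(80,255,255)),((0,120,80),(8,255,255)))])
print('mat',blobs(d,(60,40,40),(95,140,160),.001,(170,180,265,305)))
print('amber',blobs(d,(5,150,80),(20,255,255),.12,(280,190,400,285)))
im=d['img'][105:305,275:495,::-1]; cv2.imwrite('pics/c1.png',cv2.resize(im,None,fx=3,fy=3,interpolation=cv2.INTER_CUBIC))
E
```

```text
bars [(array([221., 243.]), array([531.8, 297.8]), array([139.6,  26. ]), np.float32(83.4)), (array([225., 204.]), array([647.8, 289.3]), array([139.6,  25.9]), np.float32(84.3))]
tray [(array([445., 215.]), array([ 608.1, -354. ]), array([189. , 161.2]), np.float32(87.2))]
keys [[(array([437., 284.]), array([ 407.5, -317.5]), array([25.1, 25.2]), np.float32(178.6))], [(array([454., 284.]), array([ 410. , -367.8]), array([25.1, 25.3]), np.float32(178.4))], [(array([472., 283.]), array([ 411. , -417.4]), array([25.9, 26.5]), np.float32(116.0))]]
mat [(array([217., 243.]), array([534.1, 313.1]), array([237.9, 333.4]), np.float32(179.8))]
amber [(array([341., 236.]), array([540.5, -49.5]), array([279.1, 175.3]), np.float32(85.7))]
```

View pics/c1.png

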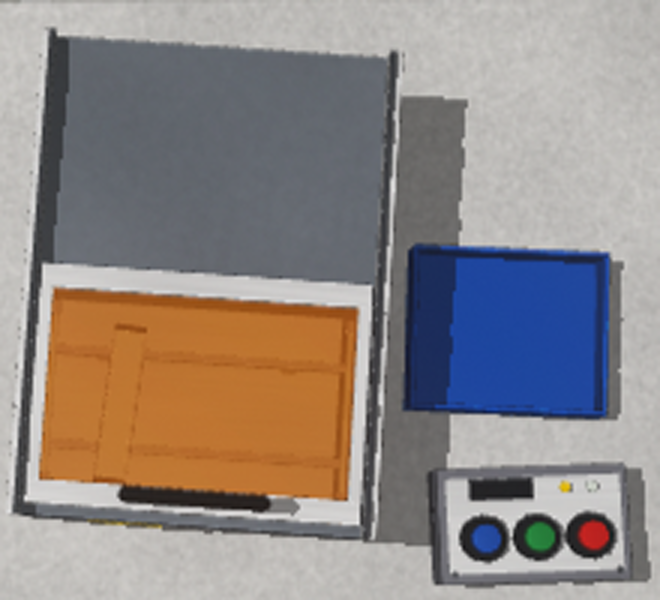

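Run:
```python
from m import *
d=dict(np.load('pics/top0.npz'))
P=lambda u,v,z: ray(d,275+u/3,105+v/3,z)[:2]*1000
FL,FR,BL,BR=P(15,512,.128),P(367,535,.128),P(52,32,.128),P(397,55,.128)
f=(FL+FR)/2;b=(BL+BR)/2;v=b-f
print(FL,FR,BL,BR,'len',np.linalg.norm(v),'wid',np.linalg.norm(FL-FR),np.linalg.norm(BL-BR))
yaw=np.degrees(np.arctan2(v[1],v[0])); w=FL-FR; print('yaw',yaw,np.degrees(np.arctan2(-w[0],w[1])))
ax=v/np.linalg.norm(v); S=f+ax*115; print('S',S,'S from back',b-ax*335)
h1,h2=P(118,493,.167),P(270,503,.167); print('handle',h1,h2,(h1+h2)/2,np.linalg.norm(h1-h2))
L=np.array([-ax[1],ax[0]]); hc=(h1+h2)/2-S; print('handle station',hc@ax,hc@L)
q=blobs(d,(0,0,0),(180,255,60),.167,(305,262,375,282)); print(q)
```

```text
[432.7702 116.5713] [ 410.9439 -199.8375] [876.5278  82.9718] [ 852.3268 -235.7749] len 443.93386687954825 wid 317.16072530358076 319.6641127042514
yaw -4.491951027857962 -3.946081907275675
S [536.5038 -50.6398] S from back [530.4563 -50.1647]
handle [448.3488  23.4457] [ 439.0676 -109.6761] [443.7082 -43.1152] 133.44492373879876
handle station -93.09987871270961 0.2337984177531719
[(array([339., 271.]), array([444.1, -42.6]), array([129.4,  11.8]), np.float32(85.7))]
```

The crop shows one bar across the rails through the amber panel at crop (120,400), the tray at crop (508,330), and the keys. The tray's size of 189x161 mm and the 50 mm key spacing fit. The station is near (0.534,-0.050) with a yaw of about -4.2°, and the handle at (0.444,-0.043) puts the guard roughly 8 mm open. I'll go to the handle now.

Request:
arm_command(travel=[[0.31,0.96,0.04],[0.31,0.96,0.04],[0.31,0.96,0.04],[0.31,0.96,0.04],[0.31,0.96,0.04],[0.31,0.96,0.04],[0.31,0.96,0.04],[0.31,0.96,0.04],[0.31,0.96,0.04],[0.31,0.96,0.04],[0.31,0.96,0.04],[0.31,0.96,0.04]], delta_rot=[[0,0,0.689],[0,0,0.689],[0,0,0.689],[0,0,0.689],[0,0,0.689],[0,0,0.689],[0,0,0.689],[0,0,0.689],[0,0,0.689],[0,0,0.689],[0,0,0.689],[0,0,0.689]], grip=0.6, newtons=25)

```text
time_s: 1.65
tcp_pos: [0.4265, -0.1389, 0.2654]
eef_rot: [180.0, -0.0, -94.4]
contact_force: [-0.0, -0.2, 0.5]
gripper_width: 0.0525
gripper_force: 0.0
```

Request:
arm_command(travel=[[0.035,0.19,0],[0.035,0.19,0],[0.035,0.19,0],[0.035,0.19,-0.1],[0.035,0.19,-0.187],[0.035,0.19,-0.187],[0.035,0.19,-0.187]], delta_rot=[[0,0,0],[0,0,0],[0,0,0],[0,0,0],[0,0,0],[0,0,0],[0,0,0]])

```text
time_s: 2.52
tcp_pos: [0.4455, -0.0434, 0.1735]
eef_rot: [-179.9, -0.0, -94.3]
contact_force: [0.6, 0.7, 0.2]
gripper_width: 0.0524
gripper_force: 0.0
```

Request:
arm_command(travel=[[0,0,0],[0,0,0],[0,0,0],[0,0,0],[0,0,0],[0,0,0]], delta_rot=[[0,0,0],[0,0,0],[0,0,0],[0,0,0],[0,0,0],[0,0,0]], grip=0)

```text
time_s: 3.28
tcp_pos: [0.4446, -0.0427, 0.1722]
eef_rot: [-180.0, 0.0, -94.2]
contact_force: [0.4, -0.1, 2.0]
gripper_width: 0.0136
gripper_force: 25.0
```

Request:
arm_command(travel=[[0.05,-0.004,0],[0.1,-0.007,0],[0.15,-0.011,0],[0.2,-0.015,0],[0.25,-0.018,0],[0.3,-0.022,0],[0.34,-0.025,0],[0.37,-0.027,0],[0.39,-0.029,0],[0.395,-0.029,0],[0.4,-0.029,0],[0.4,-0.029,0]], delta_rot=[[0,0,0],[0,0,0],[0,0,0],[0,0,0],[0,0,0],[0,0,0],[0,0,0],[0,0,0],[0,0,0],[0,0,0],[0,0,0],[0,0,0]])

```text
time_s: 4.78
tcp_pos: [0.6444, -0.0576, 0.1723]
eef_rot: [180.0, -0.0, -94.2]
contact_force: [-2.0, -1.1, 4.2]
gripper_width: 0.013
gripper_force: 25.0
```

Request:
arm_command(travel=[[0.004,0,0],[0.008,0,0],[0.008,0,0]], delta_rot=[[0,0,0],[0,0,0],[0,0,0]])

```text
time_s: 5.15
tcp_pos: [0.6464, -0.0578, 0.1722]
eef_rot: [179.8, -0.1, -94.2]
contact_force: [-9.8, 0.2, 8.8]
gripper_width: 0.0129
gripper_force: 25.0
```

Request:
arm_command(travel=[[0,0,0],[0,0,0],[0,0,0],[0,0,0.1],[0,0,0.2],[-0.2,-0.64,0.25],[-0.2,-0.64,0.25],[-0.2,-0.64,0.25],[-0.2,-0.64,0.25],[-0.2,-0.64,0.25],[-0.2,-0.64,0.25],[-0.2,-0.64,0.25],[-0.2,-0.64,0.25],[-0.2,-0.64,0.25],[-0.2,-0.64,0.25]], delta_rot=[[0,0,0],[0,0,0],[0,0,0],[0,0,0],[0,0,0],[0,0,-1],[0,0,-1],[0,0,-1],[0,0,-1],[0,0,-1],[0,0,-1],[0,0,-1],[0,0,-1],[0,0,-1],[0,0,-1]], grip=0.7)

```text
time_s: 7.02
tcp_pos: [0.5486, -0.3773, 0.2968]
eef_rot: [180.0, -0.0, 175.8]
contact_force: [0.5, 0.2, 0.9]
gripper_width: 0.0614
gripper_force: 0.0
```

Run:
```python
from m import *
d=cap('top','top1')
for z in(.081,): print('white',blobs(d,(0,0,150),(180,50,255),z,(285,195,400,283)))
print('mat bars',blobs(d,(105,120,60),(125,255,255),.016,(170,180,265,305)))
print('tray',blobs(d,(105,120,60),(125,255,255),.035,(405,180,485,250)))
im=d['img'][105:305,275:495,::-1]; cv2.imwrite('pics/c2.png',cv2.resize(im,None,fx=3,fy=3,interpolation=cv2.INTER_CUBIC))
```

```text
white [(array([312., 281.]), array([415.7,  27. ]), array([159.6,  13.9]), np.float32(84.8)), (array([342., 242.]), array([527. , -60.6]), array([239.7, 186.9]), np.float32(85.8)), (array([348., 200.]), array([646.2, -60.7]), array([311. ,  28.5]), np.float32(89.7))]
mat bars [(array([221., 243.]), array([531.8, 298. ]), array([140.,  26.]), np.float32(83.4)), (array([224., 204.]), array([647.7, 289.4]), array([140. ,  26.1]), np.float32(84.6))]
tray [(array([467., 240.]), array([ 536.4, -415.4]), array([55.2, 20.3]), np.float32(89.7))]
```

View pics/c2.png

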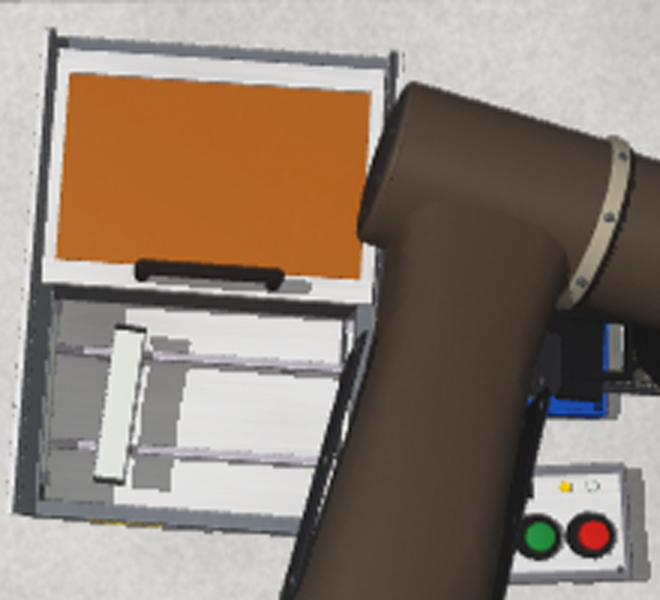

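The crop shows one white bar lying across the rails, with corners at crop (116,326), (146,329), (94,479) and (124,483). The guard is fully open, and there is no second bar.

Run:
```python
from m import *
d=dict(np.load('pics/top1.npz'))
P=lambda u,v,z: ray(d,275+u/3,105+v/3,z)[:2]*1000
a=[P(*p,.081) for p in((116,326),(146,329),(94,479),(124,483))]
c=sum(a)/4; t=(a[0]+a[1]-a[2]-a[3])/2; print(c,np.linalg.norm(t),np.degrees(np.arctan2(t[1],t[0])),np.linalg.norm(a[0]-a[1]),np.linalg.norm(a[2]-a[3]))
S=np.array([535.,-50.]);th=np.radians(-4.2);print(np.array([[np.cos(th),np.sin(th)],[-np.sin(th),np.cos(th)]])@(c-S))
# rails far/near at right & left
for p in((57,350),(340,371),(50,443),(310,463)): print(p,P(*p,.065))
```

```text
[534.1598  21.5667] 145.68535237833098 -8.382416653904183 28.350096172521848 28.212788155462157
[-6.0794 71.313 ]
(57, 350) [587.1955  81.2597]
(340, 371) [ 565.8186 -186.7074]
(50, 443) [498.7818  87.9448]
(310, 463) [ 478.8478 -157.0063]
```

Request:
arm_command(travel=[[-0.029,0.798,0],[-0.029,0.798,0],[-0.029,0.798,0],[-0.029,0.798,0],[-0.029,0.798,0],[-0.029,0.798,0],[-0.029,0.798,0],[-0.029,0.798,-0.1],[-0.029,0.798,-0.2],[-0.029,0.798,-0.3],[-0.029,0.798,-0.36],[-0.029,0.798,-0.4],[-0.029,0.798,-0.422],[-0.029,0.798,-0.422]], delta_rot=[[0,0,-0.045],[0,0,-0.045],[0,0,-0.045],[0,0,-0.045],[0,0,-0.045],[0,0,-0.045],[0,0,-0.045],[0,0,-0.045],[0,0,-0.045],[0,0,-0.045],[0,0,-0.045],[0,0,-0.045],[0,0,-0.045],[0,0,-0.045]])

```text
time_s: 8.82
tcp_pos: [0.5339, 0.0217, 0.0857]
eef_rot: [-180.0, -0.0, 171.8]
contact_force: [-0.5, -0.5, 1.0]
gripper_width: 0.0615
gripper_force: 0.0
```

Request:
arm_command(travel=[[0,0,0],[0,0,0],[0,0,0],[0,0,0],[0,0,0.02]], delta_rot=[[0,0,0],[0,0,0],[0,0,0],[0,0,0],[0,0,0]], grip=0, newtons=40)

```text
time_s: 9.45
tcp_pos: [0.5333, 0.0215, 0.0958]
eef_rot: [-180.0, -0.1, 171.7]
contact_force: [0.8, -0.7, -1.9]
gripper_width: 0.0295
gripper_force: 40.0
```

Request:
arm_command(travel=[[0,0,0.1],[0,0,0.2],[0,0,0.308],[0.148,-0.751,0.308],[0.148,-0.751,0.308],[0.148,-0.751,0.308],[0.148,-0.751,0.308],[0.148,-0.751,0.308],[0.148,-0.751,0.308],[0.148,-0.751,0.308],[0.148,-0.751,0.308],[0.148,-0.751,0.308],[0.148,-0.751,0.308],[0.148,-0.751,0.308],[0.148,-0.751,0.308]], delta_rot=[[0,0,0],[0,0,0],[0,0,0],[0,0,1],[0,0,1],[0,0,1],[0,0,1],[0,0,1],[0,0,1],[0,0,1],[0,0,1],[0,0,1],[0,0,1],[0,0,1],[0,0,1]])

```text
time_s: 11.32
tcp_pos: [0.608, -0.3536, 0.2503]
eef_rot: [-180.0, 0.0, -98.4]
contact_force: [0.3, 0.4, -1.5]
gripper_width: 0.0298
gripper_force: 40.0
```

Request:
arm_command(travel=[[0,0,-0.1],[0,0,-0.2],[0,0,-0.3],[0,0,-0.36],[0,0,-0.4],[0,0,-0.43],[0,0,-0.444],[0,0,-0.444]], delta_rot=[[0,0,0.062],[0,0,0.062],[0,0,0.062],[0,0,0.062],[0,0,0.062],[0,0,0.062],[0,0,0.062],[0,0,0.062]])

```text
time_s: 12.32
tcp_pos: [0.6083, -0.3538, 0.0284]
eef_rot: [-180.0, -0.0, -92.7]
contact_force: [0.4, 0.6, -1.5]
gripper_width: 0.0295
gripper_force: 40.0
```

Request:
arm_command(travel=[[0,0,0],[0,0,0],[0,0,0],[0,0,0],[0,0,0.1],[0,0,0.25],[0,0,0.45],[0,0,0.45]], delta_rot=[[0,0,0],[0,0,0],[0,0,0],[0,0,0],[0,0,0],[0,0,0],[0,0,0],[0,0,0]], grip=0.6)

```text
time_s: 13.32
tcp_pos: [0.6082, -0.3539, 0.2564]
eef_rot: [-179.9, -0.1, -92.7]
contact_force: [1.3, -0.1, -1.0]
gripper_width: 0.0524
gripper_force: 0.0
```

Request:
arm_command(travel=[[-0.2,0.7,0.06],[-0.2,0.7,0.06],[-0.2,0.7,0.06],[-0.2,0.7,0.06],[-0.2,0.7,0.06],[-0.2,0.7,0.06],[-0.2,0.7,0.06],[-0.2,0.7,0.06]], delta_rot=[[0,0,-0.042],[0,0,-0.042],[0,0,-0.042],[0,0,-0.042],[0,0,-0.042],[0,0,-0.042],[0,0,-0.042],[0,0,-0.042]])

```text
time_s: 14.32
tcp_pos: [0.508, -0.0036, 0.2833]
eef_rot: [-180.0, 0.0, -96.4]
contact_force: [0.0, 0.2, 0.0]
gripper_width: 0.0527
gripper_force: 0.0
```

Run:
```python
from m import *
d=cap('top','top2')
print('mat bars',blobs(d,(105,120,60),(125,255,255),.016,(150,160,285,320)))
print('white in tray',blobs(d,(0,0,170),(180,60,255),.021,(405,180,485,248)))
im=d['img'][105:305,160:500,::-1]; cv2.imwrite('pics/c3.png',cv2.resize(im,None,fx=2.3,fy=2.3,interpolation=cv2.INTER_CUBIC))
```

```text
mat bars [(array([209., 241.]), array([537.1, 328.8]), array([79.3, 23.6]), np.float32(89.7)), (array([224., 204.]), array([647.7, 289.4]), array([140. ,  26.1]), np.float32(84.6))]
white in tray [(array([444., 216.]), array([ 606.6, -357.2]), array([125.8,  27.8]), np.float32(87.4)), (array([464., 215.]), array([ 615.4, -387.1]), array([171.1, 201.1]), np.float32(178.1))]
```

View pics/c3.png

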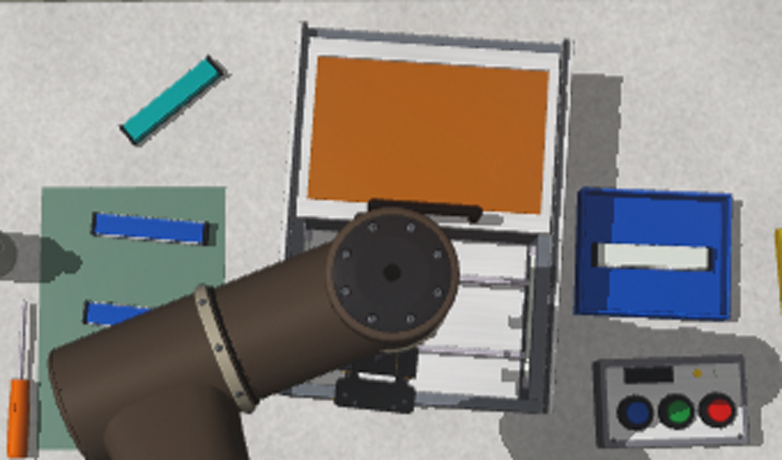

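The crop shows the white bar lens up in the tray at crop (652,256). The far blue bar is unmoved at crop (150,229), and the elbow partly hides the near blue bar at crop (120,315). I'll take the far one first.

Request:
arm_command(travel=[[0.279,0.587,0],[0.279,0.587,0],[0.279,0.587,0],[0.279,0.587,0],[0.279,0.587,0],[0.279,0.587,0],[0.279,0.587,0],[0.279,0.587,-0.1],[0.279,0.587,-0.2],[0.279,0.587,-0.3],[0.279,0.587,-0.4],[0.279,0.587,-0.46],[0.279,0.587,-0.5],[0.279,0.587,-0.522],[0.279,0.587,-0.522]], delta_rot=[[0,0,0.013],[0,0,0.013],[0,0,0.013],[0,0,0.013],[0,0,0.013],[0,0,0.013],[0,0,0.013],[0,0,0.013],[0,0,0.013],[0,0,0.013],[0,0,0.013],[0,0,0.013],[0,0,0.013],[0,0,0.013],[0,0,0.013]])

```text
time_s: 16.25
tcp_pos: [0.6477, 0.2893, 0.0223]
eef_rot: [-180.0, -0.0, -95.3]
contact_force: [-0.5, -0.2, 0.9]
gripper_width: 0.0523
gripper_force: 0.0
```

Request:
arm_command(travel=[[0,0,0],[0,0,0],[0,0,0],[0,0,0],[0,0,0.02]], delta_rot=[[0,0,0],[0,0,0],[0,0,0],[0,0,0],[0,0,0]], grip=0)

```text
time_s: 16.88
tcp_pos: [0.6467, 0.2893, 0.0313]
eef_rot: [179.9, -0.1, -95.3]
contact_force: [1.0, 0.6, -2.3]
gripper_width: 0.03
gripper_force: 40.0
```

Request:
arm_command(travel=[[0,0,0.12],[0,0,0.24],[0,0,0.36],[0,0,0.456],[-0.221,-0.579,0.456],[-0.221,-0.579,0.456],[-0.221,-0.579,0.456],[-0.221,-0.579,0.456],[-0.221,-0.579,0.456],[-0.221,-0.579,0.456],[-0.221,-0.579,0.456],[-0.221,-0.579,0.456],[-0.221,-0.579,0.456],[-0.221,-0.579,0.456],[-0.221,-0.579,0.456]], delta_rot=[[0,0,0],[0,0,0],[0,0,0],[0,0,0],[0,0,-0.988],[0,0,-0.988],[0,0,-0.988],[0,0,-0.988],[0,0,-0.988],[0,0,-0.988],[0,0,-0.988],[0,0,-0.988],[0,0,-0.988],[0,0,-0.988],[0,0,-0.988]])

```text
time_s: 18.75
tcp_pos: [0.5368, 0.0002, 0.2602]
eef_rot: [180.0, -0.0, 175.8]
contact_force: [0.6, -0.2, -1.8]
gripper_width: 0.0298
gripper_force: 40.0
```

Run:
```python
from m import *
cap('wrist','w1'); cap('side','s1')
im=cv2.imread('pics/w1.png'); im2=cv2.imread('pics/s1.png')[120:360,180:500]
cv2.imwrite('pics/c4.png',np.hstack([cv2.resize(im,(400,300)),cv2.resize(im2,(400,300))]))
```

```text
(no output)
```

View pics/c4.png

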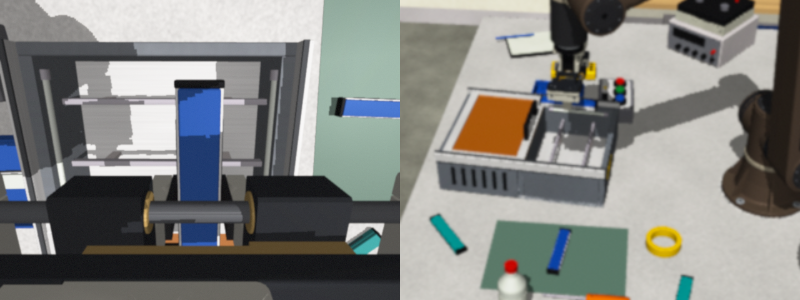

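The wrist view shows the bar held straight, with its end at (200,85), and the rails below at (160,100) and (150,162). The near bar is still on the mat. Lowering the held bar.

Request:
arm_command(travel=[[0,0,-0.1],[0,0,-0.2],[0,0,-0.28],[0,0,-0.32],[0,0,-0.335],[0,0,-0.345],[0,0,-0.345]], delta_rot=[[0,0,0],[0,0,0],[0,0,0],[0,0,0],[0,0,0],[0,0,0],[0,0,0]])

```text
time_s: 19.73
tcp_pos: [0.5376, 0.0004, 0.0884]
eef_rot: [180.0, 0.1, 175.8]
contact_force: [-0.7, 0.4, -1.5]
gripper_width: 0.0297
gripper_force: 40.0
```

Request:
arm_command(travel=[[0,0,0],[0,0,0],[0,0,0],[0,0,0],[0,0,0.1],[0,0,0.25],[0,0,0.4],[0,0,0.4]], delta_rot=[[0,0,0],[0,0,0],[0,0,0],[0,0,0],[0,0,0],[0,0,0],[0,0,0],[0,0,0]], grip=0.6)

```text
time_s: 20.72
tcp_pos: [0.5382, 0.0004, 0.292]
eef_rot: [179.9, 0.3, 175.8]
contact_force: [0.1, 0.3, -1.0]
gripper_width: 0.0526
gripper_force: 0.0
```

Request:
arm_command(travel=[[0,-0.5,0],[0,-0.5,0],[0,-0.5,0],[0,-0.5,0],[0,-0.5,0],[0,-0.5,0],[0,-0.5,0],[0,-0.5,0],[0,-0.5,0],[0,-0.5,0]], delta_rot=[[0,0,0.974],[0,0,0.974],[0,0,0.974],[0,0,0.974],[0,0,0.974],[0,0,0.974],[0,0,0.974],[0,0,0.974],[0,0,0.974],[0,0,0.974]])

```text
time_s: 21.98
tcp_pos: [0.5369, -0.2497, 0.2875]
eef_rot: [180.0, 0.0, -96.6]
contact_force: [1.4, -0.3, 0.3]
gripper_width: 0.0527
gripper_force: 0.0
```

Run:
```python
from m import *
d=cap('top','top3'); B=((105,120,60),(125,255,255))
print('mat bars',blobs(d,*B,.016,(150,160,285,320)))
print('rack',blobs(d,*B,.081,(285,180,400,290)))
im=d['img'][180:300,160:400,::-1]; cv2.imwrite('pics/c5.png',cv2.resize(im,None,fx=3,fy=3,interpolation=cv2.INTER_CUBIC))
```

```text
mat bars [(array([221., 243.]), array([531.8, 298. ]), array([140.,  26.]), np.float32(83.4))]
rack [(array([323., 242.]), array([525.5,  -0.4]), array([ 25.2, 115.6]), np.float32(175.8))]
```

View pics/c5.png

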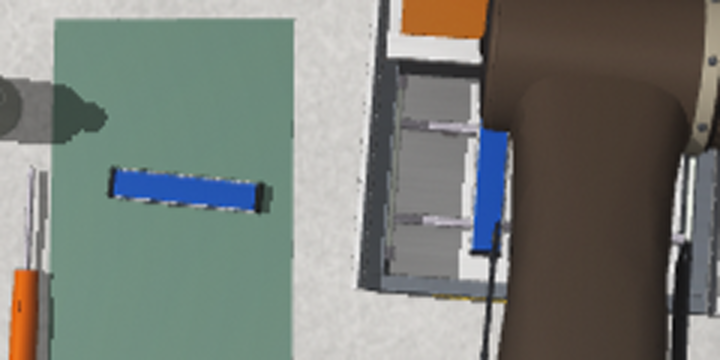

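The near bar sits unmoved on the mat at crop (185,190), and the first blue bar is on the rails at crop (488,190).

Request:
arm_command(travel=[[0,0.98,0],[0,0.98,0],[0,0.98,0],[0,0.98,0],[0,0.98,0],[0,0.98,0],[0,0.98,0],[0,0.98,0]], delta_rot=[[0,0,0],[0,0,0],[0,0,0],[0,0,0],[0,0,0],[0,0,0],[0,0,0],[0,0,0]])

```text
time_s: 23.02
tcp_pos: [0.5366, 0.2427, 0.2877]
eef_rot: [-180.0, 0.0, -96.7]
contact_force: [0.9, 0.1, 0.2]
gripper_width: 0.0527
gripper_force: 0.0
```

Request:
arm_command(travel=[[-0.01,0.116,0],[-0.01,0.116,-0.1],[-0.01,0.116,-0.2],[-0.01,0.116,-0.3],[-0.01,0.116,-0.4],[-0.01,0.116,-0.47],[-0.01,0.116,-0.51],[-0.01,0.116,-0.531],[-0.01,0.116,-0.531]], delta_rot=[[0,0,0],[0,0,0],[0,0,0],[0,0,0],[0,0,0],[0,0,0],[0,0,0],[0,0,0],[0,0,0]])

```text
time_s: 24.15
tcp_pos: [0.5319, 0.2981, 0.0217]
eef_rot: [180.0, -0.0, -96.6]
contact_force: [0.1, -0.8, 1.1]
gripper_width: 0.0527
gripper_force: 0.0
```

Request:
arm_command(travel=[[0,0,0],[0,0,0],[0,0,0],[0,0,0],[0,0,0.02]], delta_rot=[[0,0,0],[0,0,0],[0,0,0],[0,0,0],[0,0,0]], grip=0)

```text
time_s: 24.78
tcp_pos: [0.5314, 0.2978, 0.0317]
eef_rot: [179.9, -0.1, -96.6]
contact_force: [0.1, -0.2, -0.8]
gripper_width: 0.0297
gripper_force: 40.0
```

Request:
arm_command(travel=[[0,0,0.12],[0,0,0.24],[0,0,0.36],[0,0,0.456],[-0.004,-0.796,0.456],[-0.004,-0.796,0.456],[-0.004,-0.796,0.456],[-0.004,-0.796,0.456],[-0.004,-0.796,0.456],[-0.004,-0.796,0.456],[-0.004,-0.796,0.456],[-0.004,-0.796,0.456],[-0.004,-0.796,0.456],[-0.004,-0.796,0.456],[-0.004,-0.796,0.456]], delta_rot=[[0,0,0],[0,0,0],[0,0,0],[0,0,0],[0,0,-0.974],[0,0,-0.974],[0,0,-0.974],[0,0,-0.974],[0,0,-0.974],[0,0,-0.974],[0,0,-0.974],[0,0,-0.974],[0,0,-0.974],[0,0,-0.974],[0,0,-0.974]])

```text
time_s: 26.65
tcp_pos: [0.53, -0.0993, 0.2602]
eef_rot: [180.0, 0.0, 176.0]
contact_force: [0.0, -0.5, -2.2]
gripper_width: 0.0296
gripper_force: 40.0
```

Run:
```python
from m import *
cap('wrist','w2')
im=cv2.imread('pics/w2.png'); cv2.imwrite('pics/c6.png',cv2.resize(im,(480,360)))
```

```text
(no output)
```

View pics/c6.png

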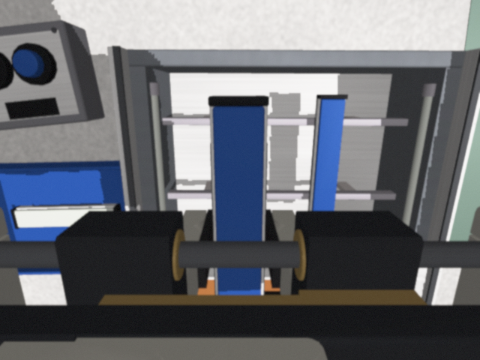

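The held bar is straight, with its end at (238,100). The first bar lies across both rails at (328,150). Lowering.

Request:
arm_command(travel=[[0,0,-0.1],[0,0,-0.2],[0,0,-0.28],[0,0,-0.32],[0,0,-0.335],[0,0,-0.345],[0,0,-0.345]], delta_rot=[[0,0,0],[0,0,0],[0,0,0],[0,0,0],[0,0,0],[0,0,0],[0,0,0]])

```text
time_s: 27.58
tcp_pos: [0.5306, -0.0996, 0.0883]
eef_rot: [180.0, 0.1, 175.8]
contact_force: [-0.5, -0.4, -1.1]
gripper_width: 0.0294
gripper_force: 40.0
```

Request:
arm_command(travel=[[0,0,0],[0,0,0],[0,0,0],[0,0,0],[0,0,0.1],[0,0,0.25],[0,0,0.4],[0,0,0.4]], delta_rot=[[0,0,0],[0,0,0],[0,0,0],[0,0,0],[0,0,0],[0,0,0],[0,0,0],[0,0,0]], grip=0.6)

```text
time_s: 28.58
tcp_pos: [0.5312, -0.0999, 0.292]
eef_rot: [180.0, 0.3, 175.8]
contact_force: [1.4, -0.8, -1.4]
gripper_width: 0.0527
gripper_force: 0.0
```

Request:
arm_command(travel=[[-0.1,-0.7,0],[-0.1,-0.7,0],[-0.1,-0.7,0],[-0.1,-0.7,0],[-0.1,-0.7,0],[-0.1,-0.7,0],[-0.1,-0.7,0],[-0.1,-0.7,0],[-0.1,-0.7,0],[-0.1,-0.7,0]], delta_rot=[[0,0,1],[0,0,1],[0,0,1],[0,0,1],[0,0,1],[0,0,1],[0,0,1],[0,0,1],[0,0,1],[0,0,1]])

```text
time_s: 29.82
tcp_pos: [0.4799, -0.4498, 0.2873]
eef_rot: [180.0, 0.0, -94.3]
contact_force: [0.2, 0.2, 0.1]
gripper_width: 0.0527
gripper_force: 0.0
```

Run:
```python
from m import *
d=cap('top','top4'); B=((105,120,60),(125,255,255))
print('mat bars',blobs(d,*B,.016,(150,160,285,320)))
print('rack',blobs(d,*B,.081,(285,180,400,290)))
print('handle',blobs(d,(0,0,0),(180,255,60),.167,(305,180,385,205)))
im=d['img'][105:305,160:500,::-1]; cv2.imwrite('pics/c7.png',cv2.resize(im,None,fx=2.3,fy=2.3,interpolation=cv2.INTER_CUBIC))
```

```text
mat bars []
rack [(array([359., 241.]), array([ 530.5, -101. ]), array([ 25.4, 141.2]), np.float32(176.0)), (array([323., 238.]), array([537.6,  -1.3]), array([ 25.2, 139.9]), np.float32(175.8))]
handle [(array([329., 203.]), array([625.9, -19. ]), array([133.1,   8.1]), np.float32(89.7)), (array([344., 196.]), array([642.2, -57.4]), array([130.7,  17.5]), np.float32(85.7))]
```

View pics/c7.png

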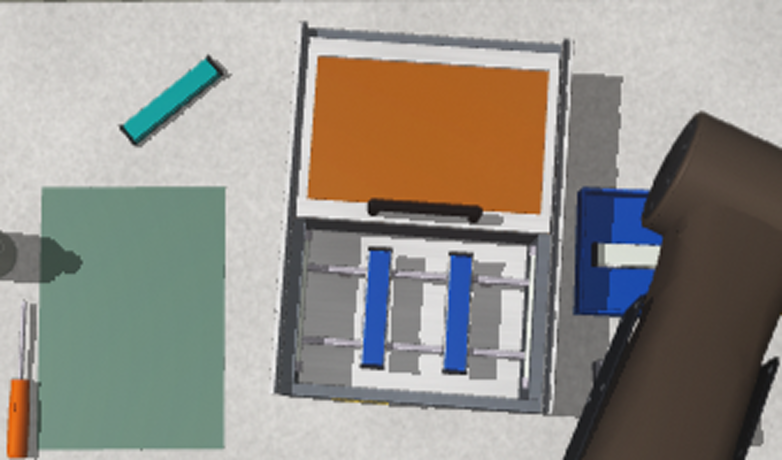

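The crop shows both blue bars squarely across the rails at crop (376,307) and (458,313), about 70 mm apart. The mat is empty and the handle is at crop (425,210). Now shut the guard.

Request:
arm_command(travel=[[0.332,0.784,0],[0.332,0.784,0],[0.332,0.784,0],[0.332,0.784,0],[0.332,0.784,0],[0.332,0.784,0],[0.332,0.784,0],[0.332,0.784,0],[0.332,0.784,-0.1],[0.332,0.784,-0.18],[0.332,0.784,-0.231],[0.332,0.784,-0.231]], delta_rot=[[0,0,0],[0,0,0],[0,0,0],[0,0,0],[0,0,0],[0,0,0],[0,0,0],[0,0,0],[0,0,0],[0,0,0],[0,0,0],[0,0,0]])

```text
time_s: 31.38
tcp_pos: [0.6445, -0.0584, 0.1701]
eef_rot: [179.8, -0.1, -94.4]
contact_force: [0.6, -0.0, 0.7]
gripper_width: 0.0525
gripper_force: 0.0
```

Request:
arm_command(travel=[[0,0,0],[0,0,0],[0,0,0],[0,0,0],[0,0,0],[0,0,0]], delta_rot=[[0,0,0],[0,0,0],[0,0,0],[0,0,0],[0,0,0],[0,0,0]], grip=0, newtons=30)

```text
time_s: 32.12
tcp_pos: [0.6461, -0.0577, 0.1724]
eef_rot: [-180.0, 0.0, -94.2]
contact_force: [0.1, 0.2, 3.4]
gripper_width: 0.0128
gripper_force: 30.0
```

Request:
arm_command(travel=[[-0.05,0.004,0],[-0.1,0.008,0],[-0.15,0.011,0],[-0.2,0.015,0],[-0.25,0.019,0],[-0.3,0.023,0],[-0.35,0.026,0],[-0.38,0.029,0],[-0.4,0.03,0],[-0.41,0.031,0],[-0.416,0.031,0],[-0.42,0.031,0],[-0.42,0.031,0]], delta_rot=[[0,0,0],[0,0,0],[0,0,0],[0,0,0],[0,0,0],[0,0,0],[0,0,0],[0,0,0],[0,0,0],[0,0,0],[0,0,0],[0,0,0],[0,0,0]])

```text
time_s: 33.75
tcp_pos: [0.4368, -0.042, 0.1724]
eef_rot: [-179.9, 0.0, -94.2]
contact_force: [4.9, -1.3, 3.0]
gripper_width: 0.0128
gripper_force: 30.0
```

Request:
arm_command(travel=[[-0.004,0,0],[-0.004,0,0]], delta_rot=[[0,0,0],[0,0,0]])

```text
time_s: 34.0
tcp_pos: [0.4367, -0.042, 0.1725]
eef_rot: [-179.7, 0.0, -94.2]
contact_force: [13.0, -6.5, -6.5]
gripper_width: 0.0129
gripper_force: 30.0
```

Request:
arm_command(travel=[[0,0,0],[0,0,0],[0,0,0],[0,0,0.08],[0,0,0.16],[-0.053,-0.553,0.16],[-0.053,-0.553,0.16],[-0.053,-0.553,0.16],[-0.053,-0.553,0.16],[-0.053,-0.553,0.16],[-0.053,-0.553,0.16],[-0.053,-0.553,0.16]], delta_rot=[[0,0,0],[0,0,0],[0,0,0],[0,0,0],[0,0,0],[0,0,0],[0,0,0],[0,0,0],[0,0,0],[0,0,0],[0,0,0],[0,0,0]], grip=0.6)

```text
time_s: 35.5
tcp_pos: [0.4071, -0.3184, 0.2517]
eef_rot: [179.9, 0.0, -94.3]
contact_force: [-0.2, 0.3, 0.3]
gripper_width: 0.0524
gripper_force: 0.0
```

Run:
```python
from m import *
s=r.get_state(); w=cap('wrist','w3'); d=cap('top','top5'); print(s['tcp_pos'],s['eef_rot'])
print('handle',blobs(d,(0,0,0),(180,255,60),.167,(305,262,375,282)))
print('front frame',blobs(d,(5,150,80),(20,255,255),.12,(280,190,400,285)))
im=d['img'][105:305,275:495,::-1]
cv2.imwrite('pics/c8.png',np.hstack([cv2.resize(w['img'][:,:,::-1],(400,300)),cv2.resize(im,(400,364))[:300]*0+cv2.resize(im,(400,300))]))
from scipy.spatial.transform import Rotation as Ro
M=w['mount'];Rt=Ro.from_euler('xyz',s['eef_rot'],degrees=True).as_matrix()
hsv=cv2.cvtColor(w['img'],cv2.COLOR_RGB2HSV)
for n,lo,hi in(('b',(105,120,60),(125,255,255)),('g',(45,80,40),(80,255,255)),('r',(0,150,80),(8,255,255))):
    for c in cv2.findContours(cv2.inRange(hsv,lo,hi),0,2)[0]:
        if cv2.contourArea(c)<300: continue
        q=cv2.minEnclosingCircle(c); K=w['camera_matrix']
        v=Rt@M[:3,:3]@np.linalg.solve(K,[*q[0],1]); o=s['tcp_pos']+Rt@M[:3,3]
        print(n,np.round(q[0]),round(q[1]),o+v*(.072-o[2])/v[2])
```

```text
[ 0.4071 -0.3184  0.2517] [179.9478   0.0344 -94.2548]
handle [(array([339., 274.]), array([436.1, -42.5]), array([129.3,  12.6]), np.float32(85.2)), (array([366., 271.]), array([ 442.2, -111. ]), array([34.2, 49.7]), np.float32(179.2))]
front frame [(array([337., 235.]), array([532.9, -48.9]), array([279. , 174.3]), np.float32(85.7))]
b [316. 215.] 17 [ 0.4089 -0.3185  0.072 ]
b [ 96. 178.] 138 [ 0.5864 -0.3636  0.072 ]
g [309. 156.] 18 [ 0.4104 -0.3679  0.072 ]
r [302.  91.] 18 [ 0.4113 -0.4179  0.072 ]
```

View pics/c8.png

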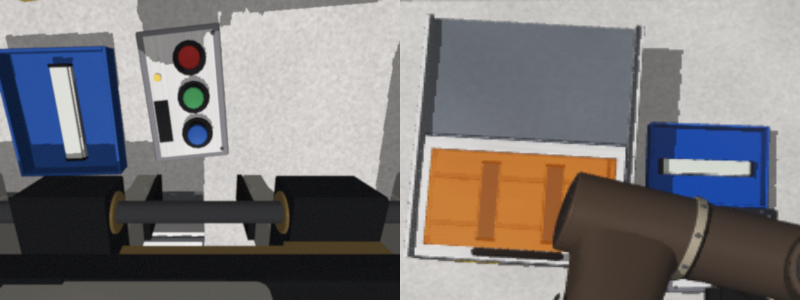

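The views show the guard shut, with its handle at the front edge, and the white bar in the tray. The wrist view has the blue key at (197,132), green at (194,97) and red at (189,57). The wrist and top measurements agree within 2 mm: blue (0.4085,-0.318), green (0.410,-0.368). Pressing blue.

Request:
arm_command(travel=[[0,0,-0.1],[0,0,-0.2],[0,0,-0.27],[0,0,-0.3],[0,0,-0.315],[0,0,-0.32],[0,0,-0.326],[0,0,-0.332],[0,0,-0.337],[0,0,-0.337],[0,0,-0.337]], delta_rot=[[0,0,0],[0,0,0],[0,0,0],[0,0,0],[0,0,0],[0,0,0],[0,0,0],[0,0,0],[0,0,0],[0,0,0],[0,0,0]], grip=0)

```text
time_s: 36.98
tcp_pos: [0.4084, -0.3191, 0.0851]
eef_rot: [-179.9, -0.0, -94.2]
contact_force: [-2.2, 4.2, 15.0]
gripper_width: 0.0
gripper_force: 7.3
```

Request:
arm_command(travel=[[0,0,0.04],[0,0,0.08],[0,0,0.08],[0.004,-0.099,0.08],[0.004,-0.099,0.08],[0.004,-0.099,0.08],[0.004,-0.099,0.04],[0.004,-0.099,0.022],[0.004,-0.099,0.017],[0.004,-0.099,0.011],[0.004,-0.099,0.005],[0.004,-0.099,0],[0.004,-0.099,0],[0.004,-0.099,0]], delta_rot=[[0,0,0],[0,0,0],[0,0,0],[0,0,0],[0,0,0],[0,0,0],[0,0,0],[0,0,0],[0,0,0],[0,0,0],[0,0,0],[0,0,0],[0,0,0],[0,0,0]])

```text
time_s: 38.72
tcp_pos: [0.4096, -0.3682, 0.0851]
eef_rot: [-180.0, -0.0, -94.2]
contact_force: [-4.8, 6.6, 16.4]
gripper_width: 0.0007
gripper_force: 8.0
```

Request:
arm_command(travel=[[0,0,0.05],[0,0,0.15],[0,0,0.35],[-0.2,-0.5,0.35],[-0.2,-0.5,0.35],[-0.2,-0.5,0.35],[-0.2,-0.5,0.35],[-0.2,-0.5,0.35]], delta_rot=[[0,0,0],[0,0,0],[0,0,0],[0,0,0],[0,0,0],[0,0,0],[0,0,0],[0,0,0]])

```text
time_s: 39.72
tcp_pos: [0.3077, -0.6214, 0.2582]
eef_rot: [180.0, -0.0, -94.4]
contact_force: [-0.0, 0.7, 0.6]
gripper_width: 0.0005
gripper_force: 0.0
```

Run:
```python
from m import *
d=cap('top','top6'); cv2.imwrite('pics/c9.png',d['img'][:,:,::-1])
print('handle',blobs(d,(0,0,0),(180,255,60),.167,(305,262,375,282)))
```

```text
handle [(array([339., 274.]), array([436.1, -42.5]), array([129.3,  12.6]), np.float32(85.2))]
```

View pics/c9.png

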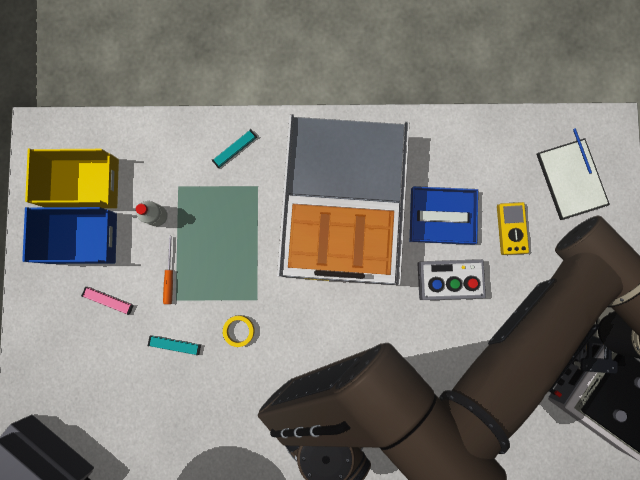

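The final view shows the guard shut with its handle at (339,274). Both bars are square on the rails at (323,240) and (360,240), the white bar is in the tray at (444,216), and the bystanders have not moved. Handing in.

```bash
python3 -c "
from h import *
print(close_job())"
```

```text
the job is handed in; nothing more can be done
None
```

The job is handed in at about 40 s of the 210 s: the one finished bar is in the blue tray, both blue bars lie across the rails about 70 mm apart, the guard is fully shut, and blue then green were each pressed fully down and released (the hand-in returned no verdict).

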